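# Fetch the hemmed-in volume from the packing-table rack

### The job

Fetch the low yellow volume out of the rack for dispatch: first stand the two tall volumes on either side of it upright on the black mat, then stand the yellow one upright in the cardboard carton, and finally put the two tall ones back, each square in the place where it stood before. Do not take out the third tall volume as well or move the black one, and tip no volume over.

Things in the scene. Friction and masses are not known exactly. Their poses are not given: they have to be found in the camera images.
- rack: Low grey steel rack fixed to the table, 150 (x) by 280 (y) mm, a flat base plate 8 mm thick (books stand on it, 8 mm above the table) with end cheeks 40 mm high at its two y ends, open at front and back. Five pale marked places in a row along its y axis, 51 mm apart, at y = -102, -51, 0, 51, 102 mm (places 1 to 5), x = 0. Origin: centre of the underside, at table height. Books stand with their thickness along the rack's y, tall and low ones alternating.
- red_tall: Tall slipcased volume, red closed box shape, 120 (x) by 40 (y) by 180 (z) mm, about 0.5 kg, standing upright. Origin: centre of its underside; z up; y along its 40 mm thickness, the way to grip it, near the top, above the low volumes beside it. It stands in one of the rack's places 1, 3, 5.
- blue_tall: Tall slipcased volume, blue closed box shape, 120 (x) by 40 (y) by 180 (z) mm, about 0.5 kg, standing upright. Origin: centre of its underside; z up; y along its 40 mm thickness, the way to grip it, near the top, above the low volumes beside it. It stands in one of the rack's places 1, 3, 5.
- white_tall: Tall slipcased volume, white closed box shape, 120 (x) by 40 (y) by 180 (z) mm, about 0.5 kg, standing upright. Origin: centre of its underside; z up; y along its 40 mm thickness, the way to grip it, near the top, above the low volumes beside it. It stands in one of the rack's places 1, 3, 5.
- yellow_low: Low slipcased volume, yellow, 100 (x) by 40 (y) by 120 (z) mm, about 0.3 kg, standing upright; the one to fetch. Origin: centre of its underside; z up; y along its 40 mm thickness. It stands in place 2 or 4 of the rack, with a tall volume 11 mm from it on either side.
- black_low: Low slipcased volume, black, 100 (x) by 40 (y) by 120 (z) mm, about 0.3 kg, standing upright; stays in its place. Origin: centre of its underside; z up; y along its 40 mm thickness. It stands in place 2 or 4 of the rack, with a tall volume 11 mm from it on either side.
- mat: Black rubber mat fixed flat on the table, the side area: 170 (x) by 220 (y) mm, 3 mm thick. Origin: centre of the underside, at table height. Room for two tall volumes side by side, thickness along the mat's y, 55 mm either side of its centre.
- carton: Open cardboard carton fixed to the table, outside 170 (x) by 140 (y) by 45 (z) mm, walls and floor 5 mm thick, open on top. Origin: centre of the underside, at table height.
Not all that is in view belongs to the job. What is meant by the blue_tall is not green, pink or turquoise, and is the smaller of those in its own colour.

How it is judged:
On the way, in this order (a step that is already met when the one before it is completed fails the run):
1. two tall volumes stand upright on the black mat, released (((x of red_tall in the frame of mat between -0.085 and 0.085 m and y of red_tall in the frame of mat between -0.11 and 0.11 m and angle between each of red_tall, blue_tall's own z axis and vertical below 0.1 rad and linear speed of each of red_tall, blue_tall below 0.02 m/s and angular speed of each of red_tall, blue_tall below 0.1 rad/s and contact force between each of red_tall, blue_tall and the fingers below 0.1 N and z of each of red_tall, blue_tall in the frame of mat below 0.012 m and x of blue_tall in the frame of mat between -0.085 and 0.085 m and y of blue_tall in the frame of mat between -0.11 and 0.11 m) or (x of red_tall in the frame of mat between -0.085 and 0.085 m and y of red_tall in the frame of mat between -0.11 and 0.11 m and angle between each of red_tall, white_tall's own z axis and vertical below 0.1 rad and linear speed of each of red_tall, white_tall below 0.02 m/s and angular speed of each of red_tall, white_tall below 0.1 rad/s and contact force between each of red_tall, white_tall and the fingers below 0.1 N and z of each of red_tall, white_tall in the frame of mat below 0.012 m and x of white_tall in the frame of mat between -0.085 and 0.085 m and y of white_tall in the frame of mat between -0.11 and 0.11 m) or (x of blue_tall in the frame of mat between -0.085 and 0.085 m and y of blue_tall in the frame of mat between -0.11 and 0.11 m and angle between each of blue_tall, white_tall's own z axis and vertical below 0.1 rad and linear speed of each of blue_tall, white_tall below 0.02 m/s and angular speed of each of blue_tall, white_tall below 0.1 rad/s and contact force between each of blue_tall, white_tall and the fingers below 0.1 N and z of each of blue_tall, white_tall in the frame of mat below 0.012 m and x of white_tall in the frame of mat between -0.085 and 0.085 m and y of white_tall in the frame of mat between -0.11 and 0.11 m))), for 0.2 s.
2. the yellow volume stands upright in the carton, released, while two tall volumes are still on the mat (x of yellow_low in the frame of carton between -0.045 and 0.045 m and y of yellow_low in the frame of carton between -0.05 and 0.05 m and z of yellow_low in the frame of carton below 0.015 m and angle between yellow_low's own z axis and vertical below 0.1 rad and linear speed of yellow_low below 0.02 m/s and angular speed of yellow_low below 0.1 rad/s and contact force between yellow_low and the fingers below 0.1 N and ((x of red_tall in the frame of mat between -0.085 and 0.085 m and y of red_tall in the frame of mat between -0.11 and 0.11 m and angle between each of red_tall, blue_tall's own z axis and vertical below 0.1 rad and linear speed of each of red_tall, blue_tall below 0.02 m/s and angular speed of each of red_tall, blue_tall below 0.1 rad/s and contact force between each of red_tall, blue_tall and the fingers below 0.1 N and z of each of red_tall, blue_tall in the frame of mat below 0.012 m and x of blue_tall in the frame of mat between -0.085 and 0.085 m and y of blue_tall in the frame of mat between -0.11 and 0.11 m) or (x of red_tall in the frame of mat between -0.085 and 0.085 m and y of red_tall in the frame of mat between -0.11 and 0.11 m and angle between each of red_tall, white_tall's own z axis and vertical below 0.1 rad and linear speed of each of red_tall, white_tall below 0.02 m/s and angular speed of each of red_tall, white_tall below 0.1 rad/s and contact force between each of red_tall, white_tall and the fingers below 0.1 N and z of each of red_tall, white_tall in the frame of mat below 0.012 m and x of white_tall in the frame of mat between -0.085 and 0.085 m and y of white_tall in the frame of mat between -0.11 and 0.11 m) or (x of blue_tall in the frame of mat between -0.085 and 0.085 m and y of blue_tall in the frame of mat between -0.11 and 0.11 m and angle between each of blue_tall, white_tall's own z axis and vertical below 0.1 rad and linear speed of each of blue_tall, white_tall below 0.02 m/s and angular speed of each of blue_tall, white_tall below 0.1 rad/s and contact force between each of blue_tall, white_tall and the fingers below 0.1 N and z of each of blue_tall, white_tall in the frame of mat below 0.012 m and x of white_tall in the frame of mat between -0.085 and 0.085 m and y of white_tall in the frame of mat between -0.11 and 0.11 m))), for 0.2 s.
At the end, for the whole second after the job is handed in: The yellow volume stands upright (within 0.1 rad) in the carton; the three tall volumes and the black one stand upright in the rack within 12 mm of where each stood at the start and within 0.15 rad of square to it; everything is released and at rest (x of yellow_low in the frame of carton between -0.045 and 0.045 m and y of yellow_low in the frame of carton between -0.05 and 0.05 m and z of yellow_low in the frame of carton below 0.015 m and angle between each of yellow_low, red_tall, blue_tall, white_tall, black_low's own z axis and vertical below 0.1 rad and linear speed of each of yellow_low, red_tall, blue_tall, white_tall, black_low below 0.02 m/s and angular speed of each of yellow_low, red_tall, blue_tall, white_tall, black_low below 0.1 rad/s and contact force between each of yellow_low, red_tall, blue_tall, white_tall, black_low and the fingers below 0.1 N and distance of each of red_tall, blue_tall, white_tall, black_low from where it was at the start of the episode below 0.012 m and angle between the x axis of each of red_tall, blue_tall, white_tall, black_low and the x axis of rack, either way round below 0.15 rad); the robot touches nothing.
It fails at once if a volume is tipped over (more than 0.6 rad) (angle between any of red_tall, blue_tall, white_tall, yellow_low, black_low's own z axis and vertical above 0.6 rad).
It fails at once if the black volume is moved more than 20 mm (distance of black_low from where it was at the start of the episode above 0.02 m).
It fails at once if all three tall volumes are out of their places (more than 30 mm) at once (distance of each of red_tall, blue_tall, white_tall from where it was at the start of the episode above 0.03 m).
It also fails if it takes over 134 s, if anything falls off the work surface, if the arm or the gripper's body presses on something with over 40 N, if the wrist force passes 120 N, or if a joint passes its speed limit or range.

### The arm

A 7-joint arm with a two-finger parallel gripper is mounted at the origin on the work surface. World frame = base frame: x ahead of the robot, y to its left, z up, the work surface at z = 0. Lengths are in m, angles in rad, forces in N, time in s.
With the tool pointing down it reaches from about 0.425 to 0.925 m from the base axis. Payload 6.8 kg.
Tool frame: the origin (TCP) lies midway between the tips of the shut fingers; the grasp point (between the pads) lies 19 mm behind it (arm.grasp_offset is the distance from the TCP to the grasp point, in m); z points along the fingers, y is the line along which they close (so a half turn about z gives the same grasp; the last joint's range is limited). The gripper opens to 88 mm and grips with 3 to 60 N. Pads are 20 mm wide; open, the fingers measure 115 mm over their backs; the gripper's body (75 mm by 178 mm) begins 61 mm behind the grasp point.
Start: joints at [-1.338, 0.477, 0.022, 1.555, -0.011, 1.109, -0.083], TCP at [0.226, 0.636, 0.223] pointing down, gripper open.
Joint ranges: [-2.96, 2.96], [-0.34, 2.1], [-1.41, 1.46], [0.24, 2.44], [-1.37, 4.51], [0.17, 1.92], [-2.96, 2.96]. Speed limits (rad/s): [2.39, 2.39, 3.14, 3.14, 3.14, 3.14, 3.14].

### API

Orientations are given as a 3x3 rotation matrix whose columns are the frame's x, y, z axes.
In Python, from plant import arm gives the robot as it stands.
- The arm moves only by the tool carry_out, never from a script. Its argument "targets" is a list of rows, each a list of 7 numbers: the gripper command: -1 is shut, 1 is fully open, values between are in proportion, then the shift along the tool's x, y, z in cm, then the turn, a rotation vector about the tool's x, y, z in degrees. A call has exactly 8 rows; each row is the pose to reach, as a shift and turn from the pose commanded when the call began, along the tool's axes at that moment; what a row does not reach only later rows make up. A row lasts 1/10 s, in which the tool goes at most 50 mm and 8.59 degrees, less where a joint would pass 70% of its speed; a pose out of reach is approached as far as the arm can. A call with a gripper value outside its range is refused whole. The fingers move at their own pace and stop on an object; the grip force is fixed at half the most. Time passes only in rows, so rows that repeat a pose let the fingers close, or fill a call up. It gives the time, the measured TCP pose, the force, the opening and the grip force at its end, in the units of the state.
- arm.get_state(): the state, without advancing time (a new reading comes with each control period).
- arm.get_image(name): name is "side" or "top"; returns the picture (480x640x3 uint8, red, green, blue); there is no depth.
- arm.camera_params(name): a dict with "intrinsics" (3x3 intrinsics, pixels), "T" (4x4, takes a point from camera to world coordinates). Camera axes: x right, y up, looking along -z (the intrinsics and any distortion apply to the point x, -y, -z); pixel columns grow to the right and rows downward; lengths in m; the calibration is good to about 2 mm. A picture is of the moment at which its call begins. camera_params takes no time and is no camera call.
- arm.job_done(): hands the job in; it is judged then, once.
The state is a dict: "time": time; "joints": joint angles; "qvel": joint speeds; "effort": joint torques, N m; "tool_pos": TCP position; "ee_rot": TCP orientation; "force": force on the tool from outside, world axes, zero at the start; "torque": the same for the moment, N m; "width": finger opening in m; "finger_force": force on a finger pad.
Only numpy, scipy, OpenCV 4.12 (cv2) and the standard library are available. Lean on these libraries where they do the work, as an engineer would, in place of code of your own. Each camera call takes 0.05 s, during which the arm holds its last target. There are 200 camera calls.

## Working session

There is one attempt and no reset: what is moved stays moved. The work goes in short steps, Python scripts to look and compute and a tool call to move; the robot and the scene stay as the last step left them, time stands still between calls to the robot, and variables do not carry over. Pictures are saved under pics/ and viewed, at most 14 in all, crops included, and the job is handed in when it is done.

Besides the shell and the picture viewer there is one more tool, called after "Emit:" as name([rows], argument=value, ...), one row to a line, values as JSON. carry_out: Moves the arm, as the interface text tells. Its arguments: {"type":"object","properties":{"targets":{"type":"array","items":{"type":"array","items":{"type":"number"}}}},"required":["targets"]}

```bash
mkdir -p pics; ls; python3 - <<'E'
from plant import arm
import cv2,numpy as np
np.set_printoptions(precision=4,suppress=True)
for n in("top","side"):
    im=arm.get_image(n); cv2.imwrite(f"pics/{n}0.png",im[:,:,::-1])
    p=arm.camera_params(n); print(n,p["intrinsics"],p["T"],[k for k in p])
s=arm.get_state();print({k:np.round(v,4) for k,v in s.items()})
E
```

```text
pics
top [[492.5377   0.     319.0587]
 [  0.     492.5377 245.374 ]
 [  0.       0.       1.    ]] [[ 0.0259  0.9878 -0.1535  0.2575]
 [-0.9995  0.0287  0.0163  0.0144]
 [ 0.0206  0.153   0.988   1.1524]
 [ 0.      0.      0.      1.    ]] ['intrinsics', 'T']
side [[471.6751   0.     318.307 ]
 [  0.     471.6751 236.5881]
 [  0.       0.       1.    ]] [[-0.1854 -0.9342  0.3046  0.7347]
 [ 0.9827 -0.1753  0.0606  0.0733]
 [-0.0032  0.3106  0.9505  0.9986]
 [ 0.      0.      0.      1.    ]] ['intrinsics', 'T']
{'time': np.float64(0.1), 'joints': array([-1.3381,  0.4777,  0.0224,  1.5563, -0.0115,  1.1093, -0.0831]), 'qvel': array([-0.0021, -0.0032, -0.0003, -0.002 , -0.0013, -0.0006, -0.0004]), 'effort': array([  0.0035, -58.4086,   1.5396, -27.331 ,  -0.0542,   0.0131,
         0.    ]), 'tool_pos': array([0.2254, 0.6357, 0.2218]), 'ee_rot': array([[-0.9425,  0.3342, -0.0004],
       [ 0.3342,  0.9425, -0.0015],
       [-0.0001, -0.0016, -1.    ]]), 'force': array([ 0.3339, -0.3796,  1.0507]), 'torque': array([-0.0135, -0.032 ,  0.0302]), 'finger_force': np.float64(0.0), 'width': np.float64(0.0879)}
```

View pics/top0.png

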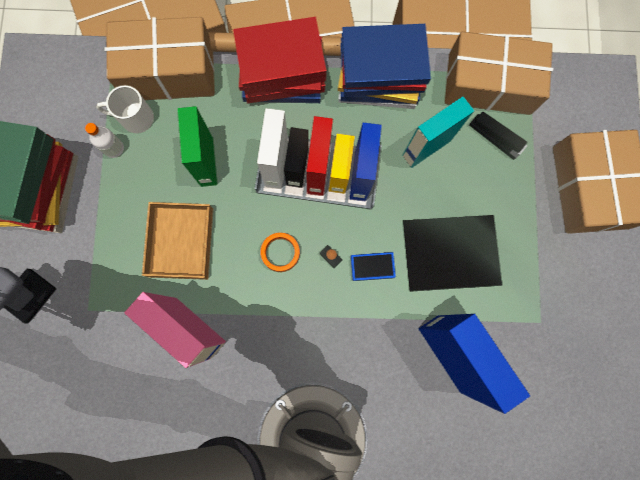

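View pics/side0.png

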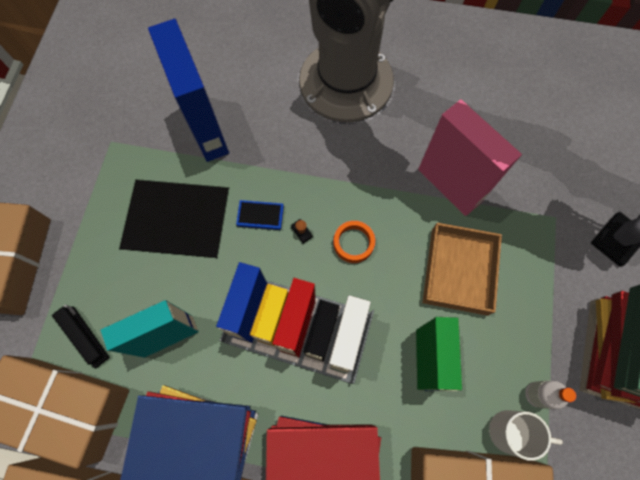

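The top view shows the rack holding (left to right) white, black, red, yellow, blue, at about px (255–380, 110–208). The carton is at (178, 241) and the mat at (452, 252). So I will move red and blue. Next I need enlarged crops.

```bash
python3 - <<'E'
import cv2,numpy as np
t=cv2.imread("pics/top0.png");s=cv2.imread("pics/side0.png")
cv2.imwrite("pics/tc.png",cv2.resize(t[100:220,240:400],None,fx=5,fy=5,interpolation=cv2.INTER_CUBIC))
cv2.imwrite("pics/sc.png",cv2.resize(s[255:390,210:380],None,fx=4.4,fy=4.4,interpolation=cv2.INTER_CUBIC))
E
```

```text
(no output)
```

View pics/tc.png

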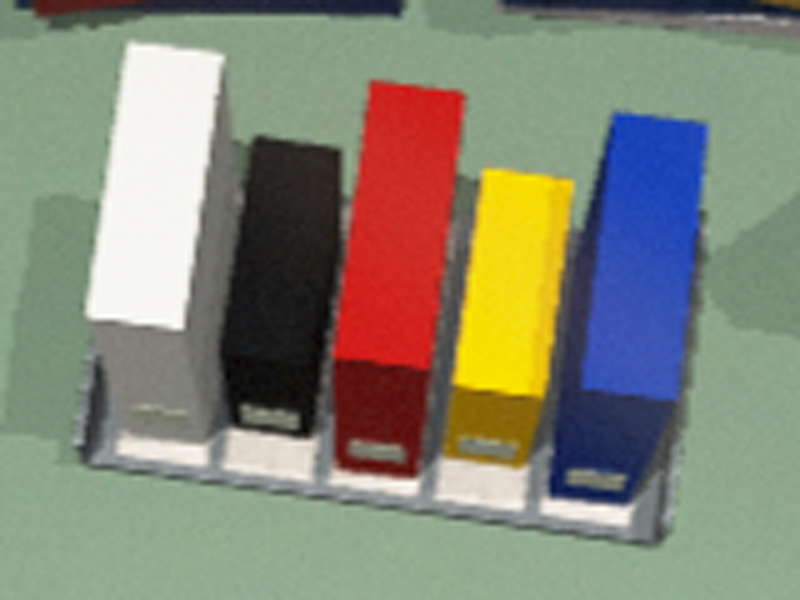

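View pics/sc.png

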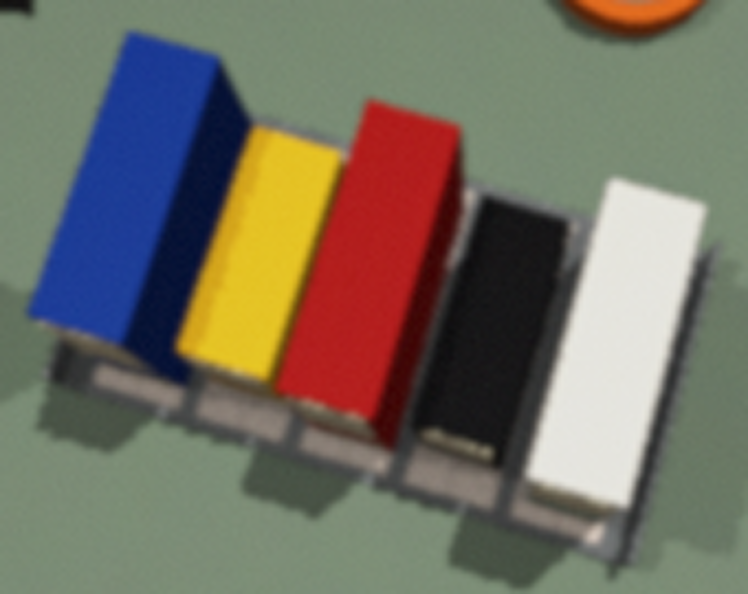

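The crops show clear top-face corners for all five books, so I can fit a pose for each one from both cameras.

```bash
cat > h.py <<'E'
import numpy as np
from plant import arm
from scipy.optimize import least_squares
np.set_printoptions(precision=4,suppress=True)
P={n:arm.camera_params(n) for n in("top","side")}
def proj(n,X):
    T=P[n]["T"];c=(np.asarray(X)-T[:3,3])@T[:3,:3];c=c*[1,-1,-1]
    u=c@P[n]["intrinsics"].T;return u[:,:2]/u[:,2:]
SG={"top":np.array([[1,1],[1,-1],[-1,-1],[-1,1]]),"side":np.array([[-1,-1],[-1,1],[1,1],[1,-1]])}
def corners(n,p,dx,dy,z):
    c,s=np.cos(p[2]),np.sin(p[2]);L=SG[n]*[dx/2,dy/2]
    return np.c_[L@[[c,s],[-s,c]]+p[:2],np.full(4,z)]
def fit(obs,dx,dy,z):  # obs {cam:4x2 px}
    f=lambda p:np.concatenate([(proj(n,corners(n,p,dx,dy,z))-o).ravel() for n,o in obs.items()])
    r=least_squares(f,[.6,0,0]);return r.x,np.sqrt(np.mean(r.fun**2))
E
cat > m.py <<'E'
from h import *
t=lambda *a:(np.array(a)+.5)/5-.5+[240,100]
s=lambda *a:(np.array(a)+.5)/4.4-.5+[210,255]
a=lambda *a:np.array(a,float)
D={"white":(t((127,43),(224,54),(184,328),(88,318)),s((612,178),(707,206),(630,508),(525,482)),.12,.04,.188),
"black":(t((257,137),(342,150),(310,367),(223,357)),s((487,195),(570,220),(497,458),(415,432)),.1,.04,.128),
"red":(t((370,82),(464,92),(428,368),(335,358)),s((370,100),(460,126),(372,420),(277,392)),.12,.04,.188),
"yellow":(t((483,168),(574,180),(545,395),(455,386)),s((258,126),(342,150),(268,382),(178,350)),.1,.04,.128),
"blue":(t((613,113),(708,123),(678,400),(583,390)),s((128,32),(218,57),(122,345),(30,315)),.12,.04,.188),
"mat":(a((403,219),(494,215),(502,286),(411,291)),a((135,180),(229,187),(217,257),(121,249)),.17,.22,.003),
"carton":(a((147,203),(213,204),(210,278),(143,278)),a((432,224),(501,234),(495,314),(426,303)),.17,.14,.045)}
for k,(o1,o2,*d) in D.items():
    print(k,*[np.r_[fit(o,*d)] if 0 else (fit(o,*d)[0],round(fit(o,*d)[1],2)) for o in({"top":o1,"side":o2},{"top":o1},{"side":o2})])
E
python3 m.py
```

```text
white (array([ 0.6312,  0.1051, -0.0955]), np.float64(0.81)) (array([ 0.63  ,  0.1031, -0.0939]), np.float64(0.25)) (array([ 0.632 ,  0.1065, -0.098 ]), np.float64(0.37))
black (array([ 0.6264,  0.0547, -0.1116]), np.float64(1.16)) (array([ 0.6244,  0.0523, -0.1101]), np.float64(0.41)) (array([ 0.6277,  0.0563, -0.1141]), np.float64(0.93))
red (array([ 0.6174,  0.0046, -0.0963]), np.float64(0.74)) (array([ 0.6166,  0.0029, -0.0949]), np.float64(0.34)) (array([ 0.618 ,  0.0058, -0.0983]), np.float64(0.5))
yellow (array([ 0.6149, -0.0461, -0.1081]), np.float64(0.76)) (array([ 0.6144, -0.0483, -0.1046]), np.float64(0.28)) (array([ 0.6153, -0.0445, -0.1119]), np.float64(0.38))
blue (array([ 0.6073, -0.0964, -0.0906]), np.float64(0.77)) (array([ 0.6065, -0.0982, -0.0915]), np.float64(0.24)) (array([ 0.608 , -0.095 , -0.0912]), np.float64(0.55))
mat (array([ 0.429 , -0.3181,  0.0942]), np.float64(1.31)) (array([ 0.4285, -0.3215,  0.0853]), np.float64(0.65)) (array([ 0.43  , -0.3149,  0.1027]), np.float64(0.82))
carton (array([0.4365, 0.319 , 0.0236]), np.float64(2.16)) (array([0.4318, 0.3152, 0.0236]), np.float64(1.56)) (array([0.4404, 0.3218, 0.0225]), np.float64(0.91))
```

```bash
cat >> h.py <<'E'
from scipy.spatial.transform import Rotation as R
def go(x,y,z,yaw):
    "shift (cm, tool axes) and turn (deg) from the measured pose to TCP xyz, tool y square to a body of this yaw, tool down"
    s=arm.get_state();M=s["ee_rot"];c,k=np.cos(yaw),np.sin(yaw)
    G=np.array([[-c,-k,0],[-k,c,0],[0,0,-1]])
    print("t",round(float(s["time"]),2),"at",s["tool_pos"],"j",s["joints"],"w",round(float(s["width"]),4))
    print("shift cm",(M.T@(np.array([x,y,z])-s["tool_pos"]))*100,"turn",R.from_matrix(M.T@G).as_rotvec(degrees=True))
E
python3 -c "
from h import *
go(.607,-.097,.30,-.1)"
```

```text
t 0.1 at [0.2254 0.6357 0.2218] j [-1.3381  0.4777  0.0224  1.5563 -0.0115  1.1093 -0.0831] w 0.0879
shift cm [-60.4497 -56.3169  -7.7233] turn [ -0.0913  -0.0041 -13.7944]
```

Emit:
carry_out([
  [1,-3,-3,-1.5,0,0,-2],
  [1,-6.4,-6,-3,0,0,-4],
  [1,-9.8,-9,-4.5,0,0,-6],
  [1,-13.2,-12.3,-6,0,0,-8],
  [1,-16.6,-15.5,-7,0,0,-10],
  [1,-20,-18.7,-7.7,0,0,-12],
  [1,-23.4,-21.8,-7.7,0,0,-13.8],
  [1,-26.8,-25,-7.7,0,0,-13.8],
])

```text
time: 0.9
tool_pos: [0.3952, 0.3092, 0.2998]
ee_rot: [[-0.995, 0.099, 0.0], [0.099, 0.995, 0.0], [-0.0, 0.0, -1.0]]
force: [1.6, -0.7, -0.0]
width: 0.0882
finger_force: 0.0
```

```bash
python3 -c "
from h import *
go(.607,-.097,.30,-.1)"
```

```text
t 0.9 at [0.3952 0.3092 0.2998] j [-0.9099  0.1154  0.1339  1.8709 -0.017   1.1559  0.7018] w 0.0882
shift cm [-25.0921 -38.3248  -0.0334] turn [0.0248 0.0096 0.0584]
```

Emit:
carry_out([
  [1,-2.6,-4,0,0,0,0],
  [1,-5.3,-8.1,0,0,0,0],
  [1,-8,-12.2,0,0,0,0],
  [1,-10.7,-16.3,0,0,0,0],
  [1,-13.4,-20.4,0,0,0,0],
  [1,-16.1,-24.5,0,0,0,0],
  [1,-18.8,-28.6,0,0,0,0],
  [1,-21.4,-32.7,0,0,0,0],
])

```text
time: 1.7
tool_pos: [0.5753, -0.0375, 0.2995]
ee_rot: [[-0.995, 0.099, -0.0], [0.099, 0.995, 0.0], [0.0, 0.0, -1.0]]
force: [0.5, -0.0, -0.7]
width: 0.0879
finger_force: 0.0
```

Emit:
carry_out([
  [1,-2,-3,0,0,0,0],
  [1,-3.7,-5.6,0,0,0,0],
  [1,-3.7,-5.6,2,0,0,0],
  [1,-3.7,-5.6,5,0,0,0],
  [1,-3.7,-5.6,7,0,0,0],
  [1,-3.7,-5.6,9,0,0,0],
  [1,-3.7,-5.6,9,0,0,0],
  [1,-3.7,-5.6,9,0,0,0],
])

```text
time: 2.5
tool_pos: [0.606, -0.0952, 0.2097]
ee_rot: [[-0.995, 0.1, -0.001], [0.1, 0.995, -0.0], [0.001, -0.0, -1.0]]
force: [0.5, -0.6, 1.0]
width: 0.088
finger_force: 0.0
```

```bash
python3 -c "
from h import *
go(.607,-.097,.146,-.1)
import cv2
im=arm.get_image('side');cv2.imwrite('pics/s1.png',cv2.resize(im[150:400,120:440,::-1],None,fx=2.4,fy=2.4,interpolation=2))"
```

```text
t 2.5 at [ 0.606  -0.0952  0.2097] j [-0.2777  0.4113  0.4407  1.7459 -0.2     1.0298  1.7053] w 0.088
shift cm [-0.1226 -0.1698  6.3699] turn [-0.0107 -0.0485 -0.0019]
```

View pics/s1.png

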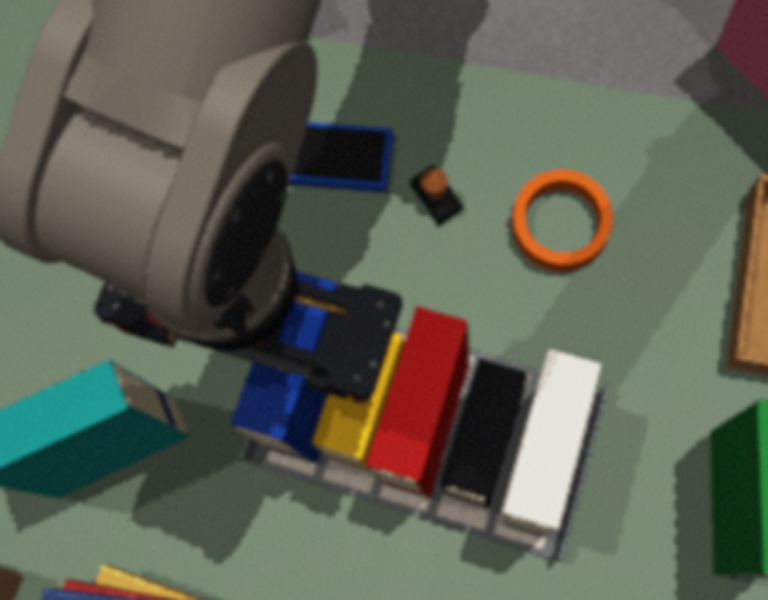

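The gripper hovers over blue with its fingers either side of it, clear of red. Now I descend and close.

Emit:
carry_out([
  [1,-0.1,-0.1,2,0,0,0],
  [1,-0.1,-0.1,4,0,0,0],
  [1,-0.1,-0.1,5.5,0,0,0],
  [1,-0.1,-0.1,6.3,0,0,0],
  [1,-0.1,-0.1,6.3,0,0,0],
  [-1,-0.1,-0.1,6.3,0,0,0],
  [-1,-0.1,-0.1,6.3,0,0,0],
  [-1,-0.1,-0.1,6.3,0,0,0],
])

```text
time: 3.35
tool_pos: [0.6076, -0.0963, 0.1475]
ee_rot: [[-0.995, 0.1, 0.001], [0.1, 0.995, 0.0], [-0.001, 0.0, -1.0]]
force: [0.9, -0.2, 0.2]
width: 0.0674
finger_force: 0.0
```

Emit:
carry_out([
  [-1,0,0,0,0,0,0],
  [-1,0,0,0,0,0,0],
  [-1,0,0,0,0,0,0],
  [-1,0,0,0,0,0,0],
  [-1,0,0,0,0,0,0],
  [-1,0,0,0,0,0,0],
  [-1,0,0,0,0,0,0],
  [-1,0,0,0,0,0,0],
])

```text
time: 4.15
tool_pos: [0.6071, -0.0962, 0.1467]
ee_rot: [[-0.995, 0.1, 0.0], [0.1, 0.995, 0.0], [-0.0, 0.0, -1.0]]
force: [-0.3, -0.5, 1.4]
width: 0.0399
finger_force: 30.0
```

```bash
python3 -c "
from h import *
go(.434,-.373,.25,.094)"
```

```text
t 4.15 at [ 0.6071 -0.0962  0.1467] j [-0.2528  0.4832  0.4147  1.799  -0.2396  0.909   1.7388] w 0.0399
shift cm [ 14.4618 -29.2648 -10.3318] turn [  0.0004   0.0029 -11.1105]
```

Blue is gripped (width 39.9 mm, 30 N). Before carrying it across, I check the stray blue and turquoise objects next to the path.

```bash
cat >> h.py <<'E'
def ray(n,u,v,z):
    T=P[n]["T"];K=np.linalg.inv(P[n]["intrinsics"]);d=T[:3,:3]@((K@[u,v,1])*[1,-1,-1])
    return T[:3,3]+d*(z-T[2,3])/d[2]
E
python3 - <<'E'
from h import *
def tri(a,b):
    f=lambda X:np.r_[proj("top",[X])[0]-a,proj("side",[X])[0]-b]
    r=least_squares(f,[.5,0,.1]);return r.x,r.cost
print("blue top corners",tri((528,382),(152,28)),tri((505,412),(177,21)),tri((475,315),(184,98)))
print("bottom",[ray("side",*p,0) for p in((205,160),(228,155))],ray("top",420,328,0))
print("turq",tri((471,102),(102,330)),ray("top",405,163,0),ray("top",422,165,0),ray("top",403,155,.0), ray("side",195,325,0))
E
```

```text
blue top corners (array([ 0.1627, -0.3596,  0.2857]), np.float64(14.883633306167747)) (array([ 0.1068, -0.3356,  0.2479]), np.float64(4.583128711221503)) (array([ 0.2748, -0.28  ,  0.2467]), np.float64(29.054245163124193))
bottom [array([ 0.2775, -0.2877,  0.    ]), array([ 0.2548, -0.2377,  0.    ])] [ 0.2496 -0.2436  0.    ]
turq (array([ 0.708 , -0.3007,  0.21  ]), np.float64(1.9785683308959674)) [ 0.646  -0.2091  0.    ] [ 0.6423 -0.2507  0.    ] [ 0.6661 -0.2042  0.    ] [ 0.6544 -0.2087  0.    ]
```

Emit:
carry_out([
  [-1,0,0,-2,0,0,0],
  [-1,0,0,-5,0,0,0],
  [-1,0,0,-8,0,0,0],
  [-1,0,0,-11,0,0,0],
  [-1,2.5,-1,-12,0,0,0],
  [-1,5.5,-3,-12,0,0,0],
  [-1,8.5,-6,-12,0,0,0],
  [-1,11.5,-9,-12,0,0,0],
])

```text
time: 4.95
tool_pos: [0.4816, -0.1745, 0.2658]
ee_rot: [[-0.995, 0.099, -0.002], [0.099, 0.995, 0.0], [0.002, 0.0, -1.0]]
force: [0.7, 0.2, -4.3]
width: 0.0399
finger_force: 30.0
```

Emit:
carry_out([
  [-1,1,-3,0,0,0,-1.5],
  [-1,2,-6.5,0,0,0,-3.5],
  [-1,2,-10,0,0,0,-5.5],
  [-1,2,-13.5,0,0,0,-7.5],
  [-1,2,-17,0,0,0,-9.5],
  [-1,2,-19,0,0,0,-11.1],
  [-1,2,-20.2,0,0,0,-11.1],
  [-1,2,-20.2,0,0,0,-11.1],
])

```text
time: 5.75
tool_pos: [0.4426, -0.3743, 0.2659]
ee_rot: [[-0.996, -0.09, -0.002], [-0.09, 0.996, 0.0], [0.002, 0.0, -1.0]]
force: [-0.4, 0.1, -4.0]
width: 0.0401
finger_force: 30.0
```

```bash
python3 -c "
from h import *
go(.444,-.373,.1422,.094)"
```

```text
t 5.75 at [ 0.4426 -0.3743  0.2659] j [ 0.126   0.3123  0.5929  1.7688 -0.1908  1.1197  2.4417] w 0.0401
shift cm [-0.1764  0.1163 12.3719] turn [ 0.011 -0.093 -0.195]
```

Emit:
carry_out([
  [-1,-0.1,0.1,2,0,0,0],
  [-1,-0.1,0.1,4.5,0,0,0],
  [-1,-0.1,0.1,7,0,0,0],
  [-1,-0.1,0.1,9,0,0,0],
  [-1,-0.1,0.1,10.5,0,0,0],
  [-1,-0.1,0.1,11.5,0,0,0],
  [-1,-0.1,0.1,12,0,0,0],
  [-1,-0.1,0.1,12.1,0,0,0],
])

```text
time: 6.55
tool_pos: [0.4447, -0.372, 0.1455]
ee_rot: [[-0.996, -0.094, -0.0], [-0.094, 0.996, 0.0], [0.0, 0.0, -1.0]]
force: [0.1, -0.1, -4.4]
width: 0.0401
finger_force: 30.0
```

```bash
python3 -c "
from h import *
go(.444,-.373,.1422,.094);print(arm.get_state()['force'])"
```

```text
t 6.55 at [ 0.4447 -0.372   0.1455] j [ 0.1804  0.4488  0.534   1.8894 -0.2907  0.8805  2.523 ] w 0.0401
shift cm [ 0.0777 -0.0949  0.3334] turn [ 0.0108 -0.0021 -0.0018]
[ 0.1488 -0.1199 -4.448 ]
```

Emit:
carry_out([
  [-1,0,0,0.1,0,0,0],
  [-1,0,0,0.2,0,0,0],
  [-1,0,0,0.3,0,0,0],
  [-1,0,0,0.35,0,0,0],
  [-1,0,0,0.4,0,0,0],
  [-1,0,0,0.4,0,0,0],
  [-1,0,0,0.4,0,0,0],
  [-1,0,0,0.4,0,0,0],
])

```text
time: 7.35
tool_pos: [0.4447, -0.3723, 0.1419]
ee_rot: [[-0.996, -0.094, 0.0], [-0.094, 0.996, -0.0], [-0.0, -0.0, -1.0]]
force: [0.3, 0.4, 0.6]
width: 0.0403
finger_force: 30.0
```

Emit:
carry_out([
  [1,0,0,0.3,0,0,0],
  [1,0,0,0.3,0,0,0],
  [1,0,0,0.3,0,0,0],
  [1,0,0,0.3,0,0,0],
  [1,0,0,0.3,0,0,0],
  [1,0,0,-2,0,0,0],
  [1,0,0,-6,0,0,0],
  [1,0,0,-9,0,0,0],
])

```text
time: 8.15
tool_pos: [0.4445, -0.3726, 0.2334]
ee_rot: [[-0.996, -0.093, 0.0], [-0.093, 0.996, -0.001], [-0.0, -0.001, -1.0]]
force: [0.9, -0.1, -0.5]
width: 0.0876
finger_force: 0.0
```

```bash
python3 -c "
from h import *
go(.6174,.0046,.24,-.1)"
```

```text
t 8.15 at [ 0.4445 -0.3726  0.2334] j [ 0.1329  0.3447  0.584   1.8076 -0.216   1.0525  2.4616] w 0.0876
shift cm [-20.7306  35.9435  -0.6743] turn [-0.0337  0.0261 11.077 ]
```

Emit:
carry_out([
  [1,-1,3,-1.5,0,0,1.5],
  [1,-3,7,-2.5,0,0,3],
  [1,-5.3,11.3,-2.5,0,0,4.5],
  [1,-7.8,15.5,-2.5,0,0,6],
  [1,-10.3,19.7,-2.5,0,0,7.5],
  [1,-12.8,23.8,-2.5,0,0,9],
  [1,-15.3,27.9,-2.5,0,0,10.5],
  [1,-18,32,-2.5,0,0,11.1],
])

```text
time: 8.95
tool_pos: [0.5942, -0.035, 0.2569]
ee_rot: [[-0.995, 0.101, 0.0], [0.101, 0.995, 0.0], [-0.0, 0.0, -1.0]]
force: [1.1, -0.1, 0.7]
width: 0.0878
finger_force: 0.0
```

```bash
python3 -c "
from h import *
go(.6174,.0046,.146,-.1)"
```

```text
t 8.95 at [ 0.5942 -0.035   0.2569] j [-0.4225  0.3357  0.4846  1.7399 -0.1727  1.1078  1.5863] w 0.0878
shift cm [-1.9005  4.1721 11.0953] turn [ 0.0151  0.0271 -0.0594]
```

Emit:
carry_out([
  [1,-1.5,3,0,0,0,0],
  [1,-1.9,4.2,0,0,0,0],
  [1,-1.9,4.2,2,0,0,0],
  [1,-1.9,4.2,5,0,0,0],
  [1,-1.9,4.2,8,0,0,0],
  [1,-1.9,4.2,10,0,0,0],
  [1,-1.9,4.2,11,0,0,0],
  [1,-1.9,4.2,11,0,0,0],
])

```text
time: 9.75
tool_pos: [0.6158, 0.002, 0.1456]
ee_rot: [[-0.995, 0.101, -0.002], [0.101, 0.995, -0.001], [0.002, -0.001, -1.0]]
force: [-0.1, 0.5, 0.7]
width: 0.0877
finger_force: 0.0
```

Emit:
carry_out([
  [-1,0,0,0,0,0,0],
  [-1,0,0,0,0,0,0],
  [-1,0,0,0,0,0,0],
  [-1,0,0,0,0,0,0],
  [-1,0,0,0,0,0,0],
  [-1,0,0,0,0,0,0],
  [-1,0,0,0,0,0,0],
  [-1,0,0,0,0,0,0],
])

```text
time: 10.55
tool_pos: [0.6169, 0.0033, 0.1467]
ee_rot: [[-0.995, 0.1, 0.0], [0.1, 0.995, 0.0], [-0.0, 0.0, -1.0]]
force: [-0.8, 1.4, 0.9]
width: 0.0397
finger_force: 30.0
```

```bash
python3 -c "
from h import *
go(.434,-.263,.2667,.094)"
```

```text
t 10.55 at [0.6169 0.0033 0.1467] j [-0.4235  0.4886  0.428   1.7941 -0.2491  0.9121  1.5847] w 0.0397
shift cm [ 15.545  -28.3158 -12.0029] turn [  0.0106   0.0085 -11.1074]
```

Emit:
carry_out([
  [-1,0,0,-2,0,0,0],
  [-1,0,0,-5,0,0,0],
  [-1,0,0,-8.5,0,0,0],
  [-1,0,0,-12,0,0,0],
  [-1,1,0,-14.5,0,0,0],
  [-1,4,-1,-15,0,0,0],
  [-1,7.5,-3,-15,0,0,0],
  [-1,10.5,-6,-15,0,0,0],
])

```text
time: 11.35
tool_pos: [0.5039, -0.045, 0.2952]
ee_rot: [[-0.995, 0.096, -0.003], [0.096, 0.995, 0.0], [0.003, -0.0, -1.0]]
force: [0.1, -1.5, -6.5]
width: 0.04
finger_force: 30.0
```

Emit:
carry_out([
  [-1,2,-3,0,0,0,-1.5],
  [-1,4,-6.5,0,0,0,-3],
  [-1,5.1,-10,0,0,0,-5],
  [-1,5.1,-13.5,0,0,0,-7],
  [-1,5.1,-17,0,0,0,-9],
  [-1,5.1,-20.2,2,0,0,-11.1],
  [-1,5.1,-22,4,0,0,-11.1],
  [-1,5.1,-22.3,5,0,0,-11.1],
])

```text
time: 12.15
tool_pos: [0.4306, -0.2648, 0.2443]
ee_rot: [[-0.996, -0.089, -0.004], [-0.089, 0.996, 0.0], [0.004, 0.0, -1.0]]
force: [-0.2, 0.3, -7.5]
width: 0.0403
finger_force: 30.0
```

```bash
python3 -c "
from h import *
go(.434,-.263,.1417,.094)"
```

```text
t 12.15 at [ 0.4306 -0.2648  0.2443] j [-0.1714  0.1982  0.6945  1.9609 -0.1445  1.0361  2.248 ] w 0.0403
shift cm [-0.4006  0.1408 10.2586] turn [ 0.0242 -0.2512 -0.2667]
```

Emit:
carry_out([
  [-1,-0.1,0,2,0,0,0],
  [-1,-0.2,0,4,0,0,0],
  [-1,-0.2,0,6,0,0,0],
  [-1,-0.2,0,8,0,0,0],
  [-1,-0.2,0,9,0,0,0],
  [-1,-0.2,0,9.5,0,0,0],
  [-1,-0.2,0,9.7,0,0,0],
  [-1,-0.2,0,9.8,0,0,0],
])

```text
time: 12.95
tool_pos: [0.4358, -0.2628, 0.1491]
ee_rot: [[-0.996, -0.094, 0.001], [-0.094, 0.996, -0.0], [-0.001, -0.0, -1.0]]
force: [-0.9, -0.3, -6.2]
width: 0.0398
finger_force: 30.0
```

Emit:
carry_out([
  [-1,0,0,0.1,0,0,0],
  [-1,0,0,0.2,0,0,0],
  [-1,0,0,0.2,0,0,0],
  [-1,0,0,0.2,0,0,0],
  [-1,0,0,0.2,0,0,0],
  [-1,0,0,0.2,0,0,0],
  [-1,0,0,0.2,0,0,0],
  [-1,0,0,0.2,0,0,0],
])

```text
time: 13.75
tool_pos: [0.4354, -0.2627, 0.1466]
ee_rot: [[-0.996, -0.094, -0.0], [-0.094, 0.996, 0.0], [0.0, 0.0, -1.0]]
force: [-0.9, -0.7, -6.2]
width: 0.0402
finger_force: 30.0
```

Emit:
carry_out([
  [-1,0,0,0.1,0,0,0],
  [-1,0,0,0.2,0,0,0],
  [-1,0,0,0.3,0,0,0],
  [-1,0,0,0.4,0,0,0],
  [-1,0,0,0.45,0,0,0],
  [-1,0,0,0.5,0,0,0],
  [-1,0,0,0.52,0,0,0],
  [-1,0,0,0.52,0,0,0],
])

```text
time: 14.55
tool_pos: [0.4359, -0.2627, 0.142]
ee_rot: [[-0.996, -0.094, 0.001], [-0.094, 0.996, 0.0], [-0.001, 0.0, -1.0]]
force: [-0.2, 1.3, 2.0]
width: 0.04
finger_force: 30.0
```

Emit:
carry_out([
  [1,0,0,0,0,0,0],
  [1,0,0,0,0,0,0],
  [1,0,0,0,0,0,0],
  [1,0,0,0,0,0,0],
  [1,0,0,0,0,0,0],
  [1,0,0,-2,0,0,0],
  [1,0,0,-6,0,0,0],
  [1,0,0,-10,0,0,0],
])

```text
time: 15.35
tool_pos: [0.4346, -0.2627, 0.2422]
ee_rot: [[-0.996, -0.093, -0.002], [-0.093, 0.996, -0.0], [0.002, 0.0, -1.0]]
force: [0.9, 0.5, 0.4]
width: 0.0877
finger_force: 0.0
```

```bash
python3 -c "
from h import *
go(.6149,-.0461,.25,-.1)"
```

```text
t 15.35 at [ 0.4346 -0.2627  0.2422] j [-0.1806  0.2055  0.7006  1.9601 -0.1529  1.0304  2.2529] w 0.0877
shift cm [-19.9629  19.8855  -0.8216] turn [-0.0011 -0.1163 11.0726]
```

Emit:
carry_out([
  [1,-2.5,2.5,-0.5,0,0,1.5],
  [1,-5.5,5.5,-0.8,0,0,3],
  [1,-8.5,8.5,-0.8,0,0,4.5],
  [1,-11.5,11.5,-0.8,0,0,6],
  [1,-14.5,14.5,-0.8,0,0,8],
  [1,-17.5,17.5,-0.8,0,0,10],
  [1,-19.9,19.9,-0.8,0,0,11.1],
  [1,-19.9,19.9,-0.8,0,0,11.1],
])

```text
time: 16.15
tool_pos: [0.6174, -0.0399, 0.2484]
ee_rot: [[-0.996, 0.092, -0.0], [0.092, 0.996, 0.001], [0.0, 0.001, -1.0]]
force: [-0.3, 0.2, -0.2]
width: 0.0876
finger_force: 0.0
```

```bash
python3 -c "
from h import *
go(.6149,-.0461,.085,-.1)
import cv2
im=arm.get_image('side');cv2.imwrite('pics/s2.png',cv2.resize(im[150:400,100:420,::-1],None,fx=2.4,fy=2.4,interpolation=2))"
```

```text
t 16.15 at [ 0.6174 -0.0399  0.2484] j [-0.4855  0.4063  0.6065  1.6992 -0.2547  1.1158  1.6744] w 0.0876
shift cm [ 0.1867 -0.6625 16.3418] turn [ 0.065  -0.0065  0.4463]
```

View pics/s2.png

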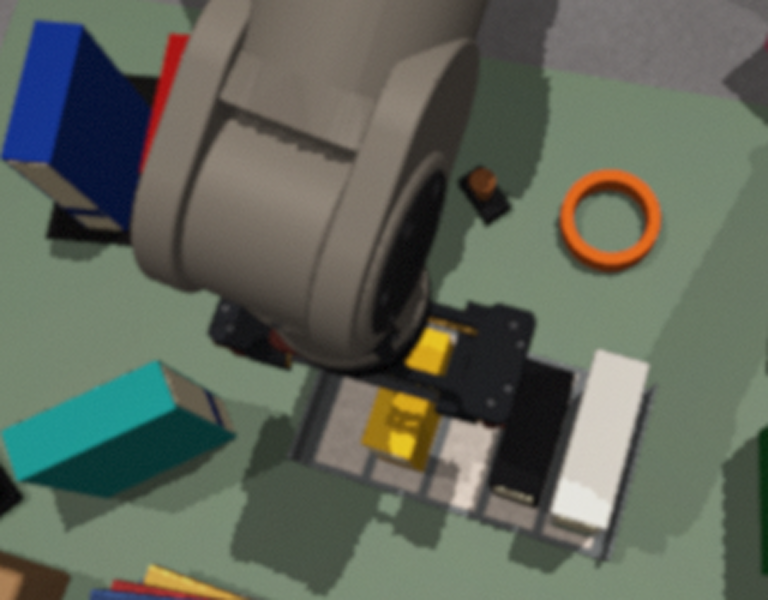

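Both tall books stand on the mat, blue at crop px (60, 120) and red behind the arm. The gripper is over yellow with free slots on both sides, so I descend.

Emit:
carry_out([
  [1,0.2,-0.6,0,0,0,0.4],
  [1,0.2,-0.6,3,0,0,0.4],
  [1,0.2,-0.6,6.5,0,0,0.4],
  [1,0.2,-0.6,10,0,0,0.4],
  [1,0.2,-0.6,13,0,0,0.4],
  [1,0.2,-0.6,15.5,0,0,0.4],
  [1,0.2,-0.6,16.3,0,0,0.4],
  [1,0.2,-0.6,16.3,0,0,0.4],
])

```text
time: 17.0
tool_pos: [0.611, -0.0534, 0.0861]
ee_rot: [[-0.994, 0.109, -0.002], [0.109, 0.994, -0.001], [0.002, -0.001, -1.0]]
force: [0.7, -0.7, -0.4]
width: 0.0881
finger_force: 0.0
```

Emit:
carry_out([
  [-1,0,0,0,0,0,0],
  [-1,0,0,0,0,0,0],
  [-1,0,0,0,0,0,0],
  [-1,0,0,0,0,0,0],
  [-1,0,0,0,0,0,0],
  [-1,0,0,0,0,0,0],
  [-1,0,0,0,0,0,0],
  [-1,0,0,0,0,0,0],
])

```text
time: 17.8
tool_pos: [0.6124, -0.0514, 0.0866]
ee_rot: [[-0.994, 0.106, 0.0], [0.106, 0.994, 0.0], [-0.0, 0.0, -1.0]]
force: [-0.6, 1.1, 2.1]
width: 0.0398
finger_force: 30.0
```

```bash
python3 -c "
from h import *
go(.4365,.318,.25,.0236)"
```

```text
t 17.8 at [ 0.6124 -0.0514  0.0866] j [-0.3943  0.5857  0.5166  1.8439 -0.3861  0.8126  1.7845] w 0.0398
shift cm [ 21.423   34.8632 -16.3289] turn [ 0.0238  0.0131 -7.4627]
```

Emit:
carry_out([
  [-1,0,0,-2,0,0,0],
  [-1,0,0,-5.5,0,0,0],
  [-1,0,0,-9,0,0,0],
  [-1,0,0,-12.5,0,0,0],
  [-1,2,0,-15.5,0,0,0],
  [-1,5.5,1,-17,0,0,0],
  [-1,9,2.5,-17,0,0,0],
  [-1,12.5,4.5,-17,0,0,0],
])

```text
time: 18.6
tool_pos: [0.4912, 0.0057, 0.2562]
ee_rot: [[-0.994, 0.109, -0.0], [0.109, 0.994, -0.0], [0.0, -0.0, -1.0]]
force: [-0.2, 1.3, -1.2]
width: 0.0398
finger_force: 30.0
```

Emit:
carry_out([
  [-1,2,3,0,0,0,-1],
  [-1,4,6.5,0,0,0,-2],
  [-1,6,10,0,0,0,-3],
  [-1,7.5,13.8,0,0,0,-4],
  [-1,8.3,17.8,0,0,0,-5],
  [-1,8.9,21.8,0,0,0,-6],
  [-1,8.9,25.8,0,0,0,-7],
  [-1,8.9,29,0,0,0,-7.4],
])

```text
time: 19.4
tool_pos: [0.4344, 0.3062, 0.2558]
ee_rot: [[-1.0, -0.024, -0.001], [-0.024, 1.0, -0.001], [0.001, -0.0, -1.0]]
force: [-0.2, -0.5, -2.6]
width: 0.0399
finger_force: 30.0
```

```bash
python3 -c "
from h import *
go(.4365,.318,.0836,.0236)"
```

```text
t 19.4 at [0.4344 0.3062 0.2558] j [-1.0599  0.2117  0.3859  1.8791 -0.0905  1.0687  0.9572] w 0.0399
shift cm [-0.2508  1.1834 17.2165] turn [-0.028  -0.05    0.0449]
```

Emit:
carry_out([
  [-1,-0.2,0.6,1.5,0,0,0],
  [-1,-0.2,0.6,4.5,0,0,0],
  [-1,-0.2,0.6,8,0,0,0],
  [-1,-0.2,0.6,11,0,0,0],
  [-1,-0.2,0.6,13.5,0,0,0],
  [-1,-0.2,0.6,15.5,0,0,0],
  [-1,-0.2,0.6,16.5,0,0,0],
  [-1,-0.2,0.6,16.6,0,0,0],
])

```text
time: 20.2
tool_pos: [0.4363, 0.3087, 0.089]
ee_rot: [[-1.0, -0.021, -0.002], [-0.021, 1.0, -0.003], [0.002, -0.003, -1.0]]
force: [0.0, -0.1, -2.8]
width: 0.0398
finger_force: 30.0
```

```bash
python3 -c "
from h import *
go(.4365,.318,.0836,.0236)
import cv2
im=arm.get_image('side');cv2.imwrite('pics/s3.png',cv2.resize(im[130:370,340:640,::-1],None,fx=2.4,fy=2.4,interpolation=2))"
```

```text
t 20.2 at [0.4363 0.3087 0.089 ] j [-0.9943  0.4383  0.3282  2.0216 -0.2087  0.7167  1.0559] w 0.0398
shift cm [-0.0369  0.9325  0.5382] turn [-0.1525 -0.1267 -0.1275]
```

View pics/s3.png

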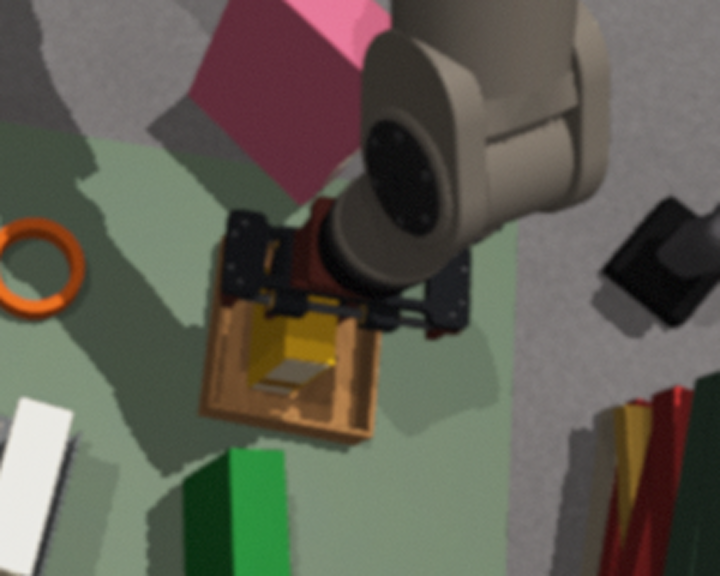

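Yellow is in the carton with clearance to all walls. I lower the last 5 mm.

Emit:
carry_out([
  [-1,0,0.2,0.1,0,0,0],
  [-1,0,0.2,0.2,0,0,0],
  [-1,0,0.2,0.3,0,0,0],
  [-1,0,0.2,0.4,0,0,0],
  [-1,0,0.2,0.5,0,0,0],
  [-1,0,0.2,0.55,0,0,0],
  [-1,0,0.2,0.55,0,0,0],
  [-1,0,0.2,0.55,0,0,0],
])

```text
time: 21.05
tool_pos: [0.4371, 0.3122, 0.0849]
ee_rot: [[-1.0, -0.022, -0.0], [-0.022, 1.0, -0.0], [0.0, -0.0, -1.0]]
force: [0.4, 0.1, -3.4]
width: 0.0399
finger_force: 30.0
```

Emit:
carry_out([
  [-1,0,0,0.1,0,0,0],
  [-1,0,0,0.15,0,0,0],
  [-1,0,0,0.2,0,0,0],
  [-1,0,0,0.2,0,0,0],
  [-1,0,0,0.2,0,0,0],
  [-1,0,0,0.2,0,0,0],
  [-1,0,0,0.2,0,0,0],
  [-1,0,0,0.2,0,0,0],
])

```text
time: 21.85
tool_pos: [0.4371, 0.3123, 0.0835]
ee_rot: [[-1.0, -0.022, -0.0], [-0.022, 1.0, 0.0], [0.0, 0.0, -1.0]]
force: [-3.0, -1.3, 5.7]
width: 0.04
finger_force: 30.0
```

Contact. I release and rise.

Emit:
carry_out([
  [1,0,0,0,0,0,0],
  [1,0,0,0,0,0,0],
  [1,0,0,0,0,0,0],
  [1,0,0,0,0,0,0],
  [1,0,0,0,0,0,0],
  [1,0,0,-1,0,0,0],
  [1,0,0,-5,0,0,0],
  [1,0,0,-9,0,0,0],
])

```text
time: 22.65
tool_pos: [0.4366, 0.3116, 0.174]
ee_rot: [[-1.0, -0.022, -0.001], [-0.022, 1.0, -0.002], [0.001, -0.002, -1.0]]
force: [0.2, 0.1, -0.2]
width: 0.0881
finger_force: 0.0
```

Emit:
carry_out([
  [1,0,0,-4,0,0,0],
  [1,0,-2,-8,0,0,0],
  [1,0,-6,-10,0,0,0],
  [1,0,-10.5,-10,0,0,0],
  [1,0,-15,-10,0,0,0],
  [1,0,-19.5,-10,0,0,0],
  [1,0,-24,-10,0,0,0],
  [1,0,-28.5,-10,0,0,0],
])

```text
time: 23.45
tool_pos: [0.4431, 0.0253, 0.2737]
ee_rot: [[-1.0, -0.022, 0.001], [-0.022, 1.0, 0.001], [-0.001, 0.001, -1.0]]
force: [1.4, -0.7, 0.3]
width: 0.0879
finger_force: 0.0
```

```bash
python3 -c "
from h import *
go(.4359,-.2627,.24,.094)
import cv2
im=arm.get_image('top');cv2.imwrite('pics/t4.png',im[:,:,::-1])"
```

```text
t 23.45 at [0.4431 0.0253 0.2737] j [-0.7863  0.0097  0.6056  2.0463 -0.0073  1.0862  1.4154] w 0.0879
shift cm [  1.3561 -28.7851   3.3376] turn [ 0.0624  0.0571 -4.1241]
```

View pics/t4.png

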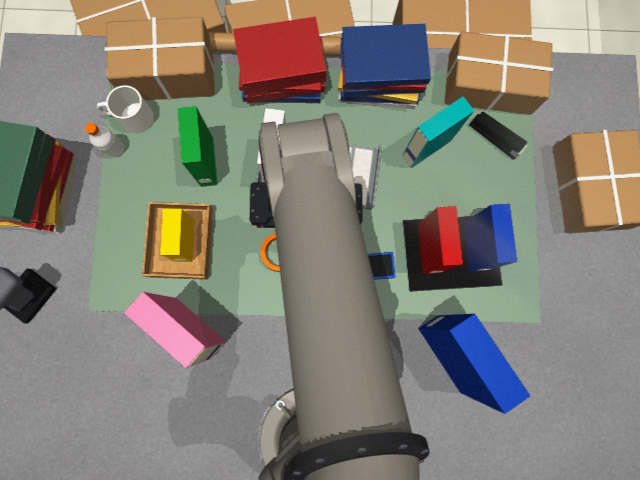

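Yellow stands in the carton (178, 235), and red (440, 240) and blue (490, 237) stand on the mat. Now I put red back.

Emit:
carry_out([
  [1,0.2,-4,0,0,0,-0.6],
  [1,0.4,-8.5,0,0,0,-1.2],
  [1,0.6,-13,0,0,0,-1.8],
  [1,0.8,-17.5,0,0,0,-2.4],
  [1,1,-22,0,0,0,-3],
  [1,1.2,-26,0,0,0,-3.6],
  [1,1.35,-28.8,0,0,0,-4.1],
  [1,1.35,-28.8,2,0,0,-4.1],
])

```text
time: 24.3
tool_pos: [0.4367, -0.266, 0.2554]
ee_rot: [[-0.996, -0.087, 0.005], [-0.088, 0.996, -0.003], [-0.005, -0.004, -1.0]]
force: [0.2, 0.5, -0.3]
width: 0.0878
finger_force: 0.0
```

```bash
python3 -c "
from h import *
go(.4359,-.2627,.142,.094)"
```

```text
t 24.3 at [ 0.4367 -0.266   0.2554] j [-0.332   0.2192  0.892   1.9487 -0.1954  1.0561  2.3026] w 0.0878
shift cm [ 0.1027  0.3826 11.3411] turn [-0.2177  0.2652 -0.3663]
```

Emit:
carry_out([
  [1,0,0,1,0,0,0],
  [1,0,0,4,0,0,0],
  [1,0,0,7,0,0,0],
  [1,0,0,9.5,0,0,0],
  [1,0,0,10.9,0,0,0],
  [1,0,0,11.1,0,0,0],
  [1,0,0,11.1,0,0,0],
  [1,0,0,11.1,0,0,0],
])

```text
time: 25.1
tool_pos: [0.4371, -0.2612, 0.1431]
ee_rot: [[-0.996, -0.094, 0.002], [-0.094, 0.996, -0.0], [-0.002, -0.001, -1.0]]
force: [-0.3, -0.0, 0.2]
width: 0.0877
finger_force: 0.0
```

```bash
python3 -c "
from h import *
go(.4359,-.2627,.142,.094)"
```

```text
t 25.1 at [ 0.4371 -0.2612  0.1431] j [-0.2152  0.3884  0.7895  2.0644 -0.3737  0.8304  2.4584] w 0.0877
shift cm [ 0.1349 -0.1389  0.1088] turn [-0.0324  0.1055 -0.0042]
```

Emit:
carry_out([
  [1,0.1,-0.1,0.1,0,0,0],
  [-1,0.1,-0.1,0.1,0,0,0],
  [-1,0.1,-0.1,0.1,0,0,0],
  [-1,0.1,-0.1,0.1,0,0,0],
  [-1,0.1,-0.1,0.1,0,0,0],
  [-1,0.1,-0.1,0.1,0,0,0],
  [-1,0.1,-0.1,0.1,0,0,0],
  [-1,0.1,-0.1,0.1,0,0,0],
])

```text
time: 25.9
tool_pos: [0.4354, -0.262, 0.1409]
ee_rot: [[-0.996, -0.094, -0.0], [-0.094, 0.996, -0.0], [0.0, -0.0, -1.0]]
force: [0.1, -0.1, -1.0]
width: 0.0401
finger_force: 30.0
```

```bash
python3 -c "
from h import *
go(.6169,.0033,.27,-.1)"
```

```text
t 25.9 at [ 0.4354 -0.262   0.1409] j [-0.2107  0.3914  0.7876  2.0671 -0.3759  0.8273  2.4631] w 0.0401
shift cm [-20.5547  24.7172 -12.9127] turn [-0.0039 -0.0045 11.1004]
```

Emit:
carry_out([
  [-1,0,0,-2,0,0,0],
  [-1,0,0,-5,0,0,0],
  [-1,0,0,-8.5,0,0,0],
  [-1,0,1,-11.5,0,0,0],
  [-1,-1,3.5,-13,0,0,0],
  [-1,-3,6.5,-13,0,0,0],
  [-1,-5,9.5,-13,0,0,0],
  [-1,-7.5,12.5,-13,0,0,0],
])

```text
time: 26.7
tool_pos: [0.4972, -0.1291, 0.2701]
ee_rot: [[-0.996, -0.093, -0.002], [-0.093, 0.996, 0.001], [0.002, 0.001, -1.0]]
force: [1.5, -1.0, -6.0]
width: 0.0397
finger_force: 30.0
```

Emit:
carry_out([
  [-1,-2,2.5,0,0,0,2],
  [-1,-4.5,5,0,0,0,4],
  [-1,-7,7.5,0,0,0,6],
  [-1,-9.5,10,0,0,0,8],
  [-1,-12,11.7,0,0,0,10],
  [-1,-13,12.2,0,0,0,11.1],
  [-1,-13,12.2,0,0,0,11.1],
  [-1,-13,12.2,0,0,0,11.1],
])

```text
time: 27.5
tool_pos: [0.615, 0.0018, 0.27]
ee_rot: [[-0.995, 0.101, -0.003], [0.101, 0.995, -0.001], [0.002, -0.001, -1.0]]
force: [-1.0, 0.2, -5.9]
width: 0.0397
finger_force: 30.0
```

```bash
python3 -c "
from h import *
go(.6164,.0038,.1456,-.1)"
```

```text
t 27.5 at [0.615  0.0018 0.27  ] j [-0.6819  0.421   0.7907  1.6873 -0.3194  1.1708  1.6621] w 0.0397
shift cm [-0.1471  0.2302 12.4391] turn [-0.0849 -0.1423 -0.0466]
```

Emit:
carry_out([
  [-1,-0.1,0.1,1.5,0,0,0],
  [-1,-0.1,0.1,4,0,0,0],
  [-1,-0.1,0.1,6.5,0,0,0],
  [-1,-0.1,0.1,8.5,0,0,0],
  [-1,-0.1,0.1,10,0,0,0],
  [-1,-0.1,0.1,11.2,0,0,0],
  [-1,-0.1,0.1,11.8,0,0,0],
  [-1,-0.1,0.1,11.9,0,0,0],
])

```text
time: 28.3
tool_pos: [0.6172, 0.0038, 0.1515]
ee_rot: [[-0.995, 0.1, -0.001], [0.1, 0.995, -0.0], [0.001, -0.0, -1.0]]
force: [-0.4, -1.5, -5.2]
width: 0.0396
finger_force: 30.0
```

```bash
python3 -c "
from h import *
go(.6164,.0038,.1456,-.1)"
```

```text
t 28.3 at [0.6172 0.0038 0.1515] j [-0.6176  0.5462  0.71    1.8016 -0.4279  0.954   1.7447] w 0.0396
shift cm [ 0.0783 -0.0122  0.5866] turn [-0.0078 -0.0378 -0.0092]
```

Emit:
carry_out([
  [-1,0,0,0.1,0,0,0],
  [-1,0,0,0.2,0,0,0],
  [-1,0,0,0.3,0,0,0],
  [-1,0,0,0.4,0,0,0],
  [-1,0,0,0.5,0,0,0],
  [-1,0,0,0.55,0,0,0],
  [-1,0,0,0.55,0,0,0],
  [-1,0,0,0.55,0,0,0],
])

```text
time: 29.1
tool_pos: [0.6175, 0.004, 0.1465]
ee_rot: [[-0.995, 0.1, 0.0], [0.1, 0.995, -0.0], [-0.0, -0.0, -1.0]]
force: [-0.8, 0.8, -6.7]
width: 0.0403
finger_force: 30.0
```

Emit:
carry_out([
  [-1,0,0,0.05,0,0,0],
  [-1,0,0,0.1,0,0,0],
  [-1,0,0,0.15,0,0,0],
  [-1,0,0,0.15,0,0,0],
  [-1,0,0,0.15,0,0,0],
  [-1,0,0,0.15,0,0,0],
  [-1,0,0,0.15,0,0,0],
  [-1,0,0,0.15,0,0,0],
])

```text
time: 29.9
tool_pos: [0.6179, 0.0039, 0.146]
ee_rot: [[-0.995, 0.1, 0.001], [0.1, 0.995, 0.0], [-0.001, 0.001, -1.0]]
force: [-2.1, 1.1, 5.8]
width: 0.0402
finger_force: 30.0
```

Emit:
carry_out([
  [1,0,0,0,0,0,0],
  [1,0,0,0,0,0,0],
  [1,0,0,0,0,0,0],
  [1,0,0,0,0,0,0],
  [1,0,0,0,0,0,0],
  [1,0,0,-2,0,0,0],
  [1,0,0,-6,0,0,0],
  [1,0,0,-10.5,0,0,0],
])

```text
time: 30.7
tool_pos: [0.6165, 0.004, 0.25]
ee_rot: [[-0.995, 0.1, -0.003], [0.1, 0.995, -0.001], [0.003, -0.001, -1.0]]
force: [0.6, 0.8, 0.1]
width: 0.0878
finger_force: 0.0
```

```bash
python3 -c "
from h import *
go(.4447,-.3723,.25,.094)"
```

```text
t 30.7 at [0.6165 0.004  0.25  ] j [-0.6751  0.4425  0.7808  1.7073 -0.3378  1.1352  1.6739] w 0.0878
shift cm [ 13.3292 -39.1613   0.0802] turn [ -0.0459  -0.1624 -11.1262]
```

Emit:
carry_out([
  [1,1.5,-3.5,0,0,0,-1],
  [1,3.2,-8,0,0,0,-2.5],
  [1,4.8,-12.5,0,0,0,-4],
  [1,6.4,-17,0,0,0,-5.5],
  [1,8,-21.5,0,0,0,-7],
  [1,9.6,-26,0,0,0,-8.5],
  [1,11.2,-30.5,0,0,0,-10],
  [1,12.8,-35,0,0,0,-11.1],
])

```text
time: 31.5
tool_pos: [0.4542, -0.333, 0.2501]
ee_rot: [[-0.995, -0.095, 0.001], [-0.095, 0.995, 0.0], [-0.001, 0.0, -1.0]]
force: [1.1, -0.3, 0.6]
width: 0.0881
finger_force: 0.0
```

```bash
python3 -c "
from h import *
go(.4447,-.3723,.142,.094)"
```

```text
t 31.5 at [ 0.4542 -0.333   0.2501] j [-0.1305  0.3416  0.8332  1.8363 -0.2845  1.0871  2.4738] w 0.0881
shift cm [ 1.324  -3.8232 10.8133] turn [0.0025 0.0435 0.0564]
```

Emit:
carry_out([
  [1,1,-2.5,0,0,0,0],
  [1,1.3,-3.8,0,0,0,0],
  [1,1.3,-3.8,2,0,0,0],
  [1,1.3,-3.8,5,0,0,0],
  [1,1.3,-3.8,8,0,0,0],
  [1,1.3,-3.8,10,0,0,0],
  [1,1.3,-3.8,10.6,0,0,0],
  [1,1.3,-3.8,10.6,0,0,0],
])

```text
time: 32.3
tool_pos: [0.4462, -0.3696, 0.1433]
ee_rot: [[-0.995, -0.095, -0.001], [-0.095, 0.995, 0.001], [0.001, 0.001, -1.0]]
force: [-0.6, 0.3, 0.4]
width: 0.0875
finger_force: 0.0
```

```bash
python3 -c "
from h import *
go(.4447,-.3723,.142,.094)"
```

```text
t 32.3 at [ 0.4462 -0.3696  0.1433] j [ 0.0302  0.5041  0.7426  1.8996 -0.4284  0.9041  2.6487] w 0.0875
shift cm [ 0.1733 -0.2549  0.1336] turn [ 0.0573 -0.0696  0.0554]
```

Emit:
carry_out([
  [1,0.1,-0.2,0.1,0,0,0],
  [-1,0.1,-0.2,0.1,0,0,0],
  [-1,0.1,-0.2,0.1,0,0,0],
  [-1,0.1,-0.2,0.1,0,0,0],
  [-1,0.1,-0.2,0.1,0,0,0],
  [-1,0.1,-0.2,0.1,0,0,0],
  [-1,0.1,-0.2,0.1,0,0,0],
  [-1,0.1,-0.2,0.1,0,0,0],
])

```text
time: 33.1
tool_pos: [0.445, -0.3726, 0.1429]
ee_rot: [[-0.996, -0.094, -0.0], [-0.094, 0.996, 0.0], [0.0, 0.0, -1.0]]
force: [0.2, 0.4, 0.2]
width: 0.0401
finger_force: 30.0
```

```bash
python3 -c "
from h import *
go(.6071,-.0962,.27,-.1)"
```

```text
t 33.1 at [ 0.445  -0.3726  0.1429] j [ 0.0362  0.5054  0.7423  1.8988 -0.4302  0.9026  2.6542] w 0.0401
shift cm [-18.7291  25.9979 -12.7025] turn [ 0.0065 -0.0022 11.1029]
```

Emit:
carry_out([
  [-1,0,0,-2,0,0,0],
  [-1,0,0,-5,0,0,0],
  [-1,0,0,-8.5,0,0,0],
  [-1,0,2,-11.5,0,0,0],
  [-1,0,5,-12.7,0,0,0],
  [-1,0,8.5,-12.7,0,0,0],
  [-1,-1,12,-12.7,0,0,0],
  [-1,-3,15.5,-12.7,0,0,0],
])

```text
time: 33.9
tool_pos: [0.4583, -0.2145, 0.2694]
ee_rot: [[-0.996, -0.091, -0.001], [-0.091, 0.996, 0.002], [0.001, 0.002, -1.0]]
force: [1.8, 0.9, -4.3]
width: 0.0398
finger_force: 30.0
```

Emit:
carry_out([
  [-1,-2,3,0,0,0,2],
  [-1,-4,6,0,0,0,4],
  [-1,-6.5,8.5,0,0,0,6],
  [-1,-9.5,10,0,0,0,8],
  [-1,-12.5,10.5,0,0,0,10],
  [-1,-15,10.5,0,0,0,11.1],
  [-1,-15.7,10.5,0,0,0,11.1],
  [-1,-15.7,10.5,0,0,0,11.1],
])

```text
time: 34.7
tool_pos: [0.6066, -0.0962, 0.2688]
ee_rot: [[-0.995, 0.099, -0.002], [0.099, 0.995, -0.001], [0.002, -0.001, -1.0]]
force: [-0.8, -0.4, -4.4]
width: 0.0401
finger_force: 30.0
```

```bash
python3 -c "
from h import *
go(.6073,-.0964,.1477,-.1)"
```

```text
t 34.7 at [ 0.6066 -0.0962  0.2688] j [-0.5131  0.416   0.7757  1.6908 -0.3115  1.1655  1.8164] w 0.0401
shift cm [-0.1019 -0.0012 12.1109] turn [-0.0653 -0.1244  0.0357]
```

Emit:
carry_out([
  [-1,0,0,1.5,0,0,0],
  [-1,0,0,4,0,0,0],
  [-1,0,0,6.5,0,0,0],
  [-1,0,0,8.5,0,0,0],
  [-1,0,0,10,0,0,0],
  [-1,0,0,11.2,0,0,0],
  [-1,0,0,11.6,0,0,0],
  [-1,0,0,11.6,0,0,0],
])

```text
time: 35.5
tool_pos: [0.6066, -0.0963, 0.1537]
ee_rot: [[-0.995, 0.1, -0.0], [0.1, 0.995, 0.0], [0.0, -0.0, -1.0]]
force: [0.5, -0.5, -4.5]
width: 0.0403
finger_force: 30.0
```

```bash
python3 -c "
from h import *
go(.6073,-.0964,.1477,-.1)"
```

```text
t 35.5 at [ 0.6066 -0.0963  0.1537] j [-0.4506  0.5349  0.7008  1.807  -0.4152  0.9523  1.8982] w 0.0403
shift cm [-0.0729  0.0019  0.6026] turn [-0.0012 -0.0244 -0.0097]
```

Emit:
carry_out([
  [-1,0,0,0.1,0,0,0],
  [-1,-0.05,0,0.2,0,0,0],
  [-1,-0.05,0,0.3,0,0,0],
  [-1,-0.05,0,0.4,0,0,0],
  [-1,-0.05,0,0.5,0,0,0],
  [-1,-0.05,0,0.57,0,0,0],
  [-1,-0.05,0,0.57,0,0,0],
  [-1,-0.05,0,0.57,0,0,0],
])

```text
time: 36.3
tool_pos: [0.6073, -0.0963, 0.1482]
ee_rot: [[-0.995, 0.1, -0.0], [0.1, 0.995, 0.0], [0.0, -0.0, -1.0]]
force: [-0.2, -0.3, -5.2]
width: 0.04
finger_force: 30.0
```

Emit:
carry_out([
  [-1,0,0,0.05,0,0,0],
  [-1,0,0,0.1,0,0,0],
  [-1,0,0,0.15,0,0,0],
  [-1,0,0,0.18,0,0,0],
  [-1,0,0,0.18,0,0,0],
  [-1,0,0,0.18,0,0,0],
  [-1,0,0,0.18,0,0,0],
  [-1,0,0,0.18,0,0,0],
])

```text
time: 37.1
tool_pos: [0.6078, -0.0965, 0.1479]
ee_rot: [[-0.995, 0.1, 0.001], [0.1, 0.995, 0.001], [-0.001, 0.001, -1.0]]
force: [-2.3, 2.0, 8.7]
width: 0.0396
finger_force: 30.0
```

Contact. I release, rise and move clear toward the mat side to look.

Emit:
carry_out([
  [1,0,0,0,0,0,0],
  [1,0,0,0,0,0,0],
  [1,0,0,0,0,0,0],
  [1,0,0,0,0,0,0],
  [1,0,0,0,0,0,0],
  [1,0,0,-2,0,0,0],
  [1,0,0,-6,0,0,0],
  [1,0,0,-10,0,0,0],
])

```text
time: 37.9
tool_pos: [0.6067, -0.0963, 0.247]
ee_rot: [[-0.995, 0.1, -0.002], [0.1, 0.995, -0.0], [0.002, -0.001, -1.0]]
force: [1.0, -0.9, 0.7]
width: 0.0879
finger_force: 0.0
```

Emit:
carry_out([
  [1,2,-2,-1,0,0,0],
  [1,5,-5,-2,0,0,0],
  [1,8,-8,-2,0,0,0],
  [1,11,-11.5,-2,0,0,0],
  [1,12,-15.5,-2,0,0,0],
  [1,12,-20,-2,0,0,0],
  [1,12,-24.5,-2,0,0,0],
  [1,12,-27,-2,0,0,0],
])

```text
time: 38.7
tool_pos: [0.4594, -0.3567, 0.2668]
ee_rot: [[-0.995, 0.103, 0.0], [0.103, 0.995, -0.002], [-0.0, -0.002, -1.0]]
force: [-0.1, 0.6, -0.1]
width: 0.088
finger_force: 0.0
```

```bash
python3 -c "
from h import *
import cv2
t=arm.get_image('top')[:,:,::-1];s=arm.get_image('side')[:,:,::-1]
cv2.imwrite('pics/t5.png',t);cv2.imwrite('pics/s5.png',s)
cv2.imwrite('pics/tc5.png',cv2.resize(t[100:220,240:400],None,fx=5,fy=5,interpolation=2))
cv2.imwrite('pics/sc5.png',cv2.resize(s[255:390,210:380],None,fx=4.4,fy=4.4,interpolation=2))
print(arm.get_state()['tool_pos'])"
```

```text
[ 0.459  -0.3572  0.2667]
```

View pics/tc5.png

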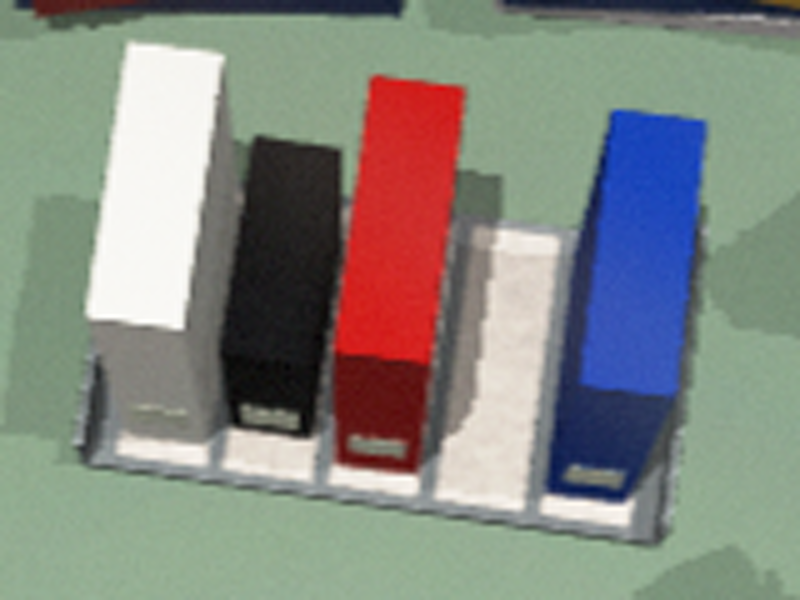

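View pics/sc5.png

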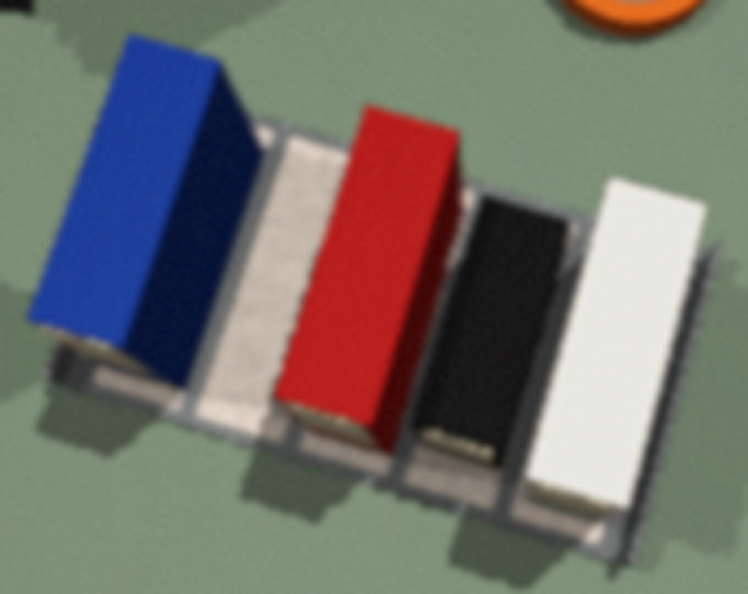

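View pics/t5.png

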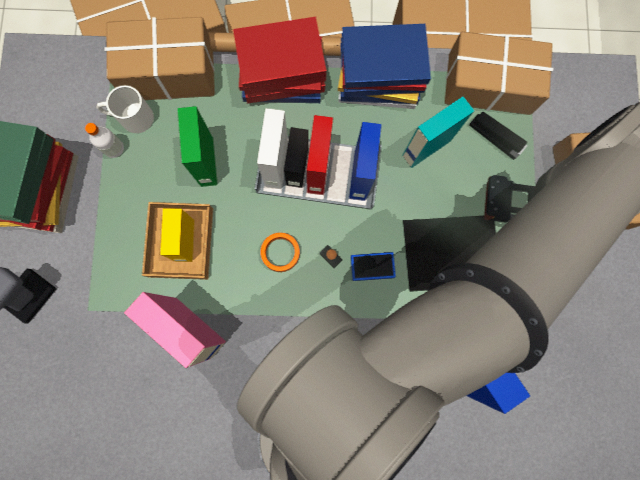

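Red and blue are back within about 2 mm of their starting places. White and black have not moved, yellow stands in the carton, and the arm is clear. I hand the job in.

Emit:
carry_out([
  [1,0,0,-1,0,0,0],
  [1,0,0,-2,0,0,0],
  [1,0,0,-2,0,0,0],
  [1,0,0,-2,0,0,0],
  [1,0,0,-2,0,0,0],
  [1,0,0,-2,0,0,0],
  [1,0,0,-2,0,0,0],
  [1,0,0,-2,0,0,0],
])

```text
time: 39.6
tool_pos: [0.4609, -0.3529, 0.2863]
ee_rot: [[-0.995, 0.1, -0.0], [0.1, 0.995, 0.0], [0.0, 0.0, -1.0]]
force: [0.6, -1.2, 0.4]
width: 0.0877
finger_force: 0.0
```

```bash
python3 -c "
from plant import arm
print(arm.job_done())"
```

```text
the job is handed in; nothing more can be done
None
```

The job is handed in at about 40 s, with no verdict shown: yellow stands in the carton, red and blue are back within about 2 mm of their places as measured from the pictures, and white and black have not moved.

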